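Make up two jig-hardware kits

ROBOT

A 6-joint arm with a two-finger parallel gripper is mounted at the origin on the work surface. World frame = base frame: x ahead of the robot, y to its left, z up, the work surface at z = 0. Lengths are in mm, angles in rad, forces in N, time in s.
With the tool pointing down it reaches from about 400 to 925 mm from the base axis. Payload 12.5 kg.
Tool frame: the origin (TCP) lies midway between the tips of the shut fingers; the grasp point (between the pads) lies 19 mm behind it; z points along the fingers, y is the line along which they close (so a half turn about z gives the same grasp; the last joint's range is limited). The gripper opens to 95 mm and grips with 3 to 60 N. Pads are 20 mm wide; open, the fingers measure 119 mm over their backs; the gripper's body (75 mm by 180 mm) begins 59 mm behind the grasp point.
Start: joints at [1.192, 0.491, 1.559, -0, 1.092, -0.106], TCP at [168.377, 601.914, 178.461] pointing down, gripper open.
Joint ranges: [-3.1, 3.1], [-0.84, 2.19], [0.05, 2.79], [-1.13, 4.28], [0.06, 2.93], [-2.69, 2.69]. Speed limits (rad/s): [2.22, 2.22, 2.79, 3.14, 3.14, 3.14].

INTERFACE

Orientations are given as [roll, pitch, yaw] about the fixed x, y, z axes, in that order (R = Rz(yaw) Ry(pitch) Rx(roll)).
In Python, from cell import * gives the robot as it stands. The module is installed in compiled form; this text tells all that it offers.
- The arm moves only by the tool arm_command, never from a script. Its arguments are lists of equal length, an entry for each row: "delta_pos": the shift along the world's x, y, z in units of 250 mm (1.0 is 250 mm), a list of three; "delta_rot": the turn, a rotation vector about the world's x, y, z in units of 90 degrees (1.0 is 90 degrees), a list of three; "claw": the closure, from 0 (fully open) to 1 (shut). In form: {"delta_pos": [[tx, ty, tz], ...], "delta_rot": [[wx, wy, wz], ...], "claw": [claw, ...]}. A call has exactly 5 rows; each row is the pose to reach, as a shift and turn from the pose commanded when the call began; what a row does not reach only later rows make up. A row lasts 1/12 s, in which the tool goes at most 41.7 mm and 7.16 degrees, less where a joint would pass 70% of its speed; a pose out of reach is approached as far as the arm can. A call with a number of a shift or a turn outside -1 to 1 is refused whole. A call with a gripper value outside its range is refused whole. The fingers move at their own pace and stop on an object; the grip force is fixed at half the most. Time passes only in rows, so rows that repeat a pose let the fingers close, or fill a call up. It gives the time, the measured TCP pose, the force, the opening and the grip force at its end, in the units of the state.
- state(): the state, without advancing time (a new reading comes with each control period).
- read_camera(name): name is "scene" or "top"; returns the picture (384x512x3 uint8, red, green, blue); there is no depth.
- calibration(name): a dict with "camera_matrix" (3x3 intrinsics, pixels), "T" (4x4, takes a point from camera to world coordinates). Camera axes: x right, y down, z forward; pixel columns grow to the right and rows downward; lengths in mm; the calibration is good to about 2 mm. A picture is of the moment at which its call begins. calibration takes no time and is no camera call.
- job_done(): hands the job in; it is judged then, once.
The state is a dict: "t": time; "joints": joint angles; "qvel": joint speeds; "tau": joint torques, N m; "eef_pos": TCP position; "tcp_rot": TCP orientation; "ft_force": force on the tool from outside, world axes, zero at the start; "moment": the same for the moment, N m; "opening": opening from 0.0 (shut) to 1.0 (fully open); "grip_force": force on a finger pad.
Only numpy, scipy, OpenCV 4.12 (cv2) and the standard library are available. Lean on these libraries where they do the work, as an engineer would, in place of code of your own. Each camera call takes 0.05 s, during which the arm holds its last target. There are 200 camera calls.

TASK

Make up the two jig kits from the stock standing on the bench, one part to a compartment, each part standing upright on the compartment's floor just as it stands now. The three-place tray gets the lobed star knob and the plain block, one in each of its two square compartments, and, stood down inside its round cup, whichever of the two steel bushes goes into it; the two-compartment tray gets the slotted block and the other bush. The smooth round knob belongs to neither kit: leave it standing where it is, and let go of everything at the end.

Things in the scene. Friction and masses are not known exactly. Their poses are not given: they have to be found in the camera images.
- tray_two: Plywood tray fixed to the bench, 84 (its x) by 164 mm (its y), with two square compartments, 76 mm inside, in a row along its y, centred at y = +40 and -40 mm, x = 0 (floor 4, wall rims 16 mm above the bench; walls 4 mm). Origin at the centre of the underside; z up, yaw within 0.2 rad of zero.
- tray_cup: Plywood tray fixed to the bench, 84 (its x) by 244 mm (its y). Along its y, at x = 0: a round open cup at y = +80 mm (50 mm bore, 58 outside, rim 34 and inner floor 8 mm above the bench) and two square compartments, 76 mm inside, centred at y = 0 and -80 mm (floor 4, wall rims 16 mm above the bench; walls 4 mm). Origin at the centre of the underside; z up, yaw within 0.2 rad of zero.
- bush_slim: Slim plain steel bush (tube) standing on end: 34 mm outside, 20 mm bore, 65 mm tall, about 0.18 kg. It goes into the cup of the three-place tray with 8 mm to spare all round. Starts standing on the bench; origin at the centre of its underside, z up along its own axis.
- bush_stout: Stout plain steel bush (tube) standing on end: 54 mm outside, 34 mm bore, 45 mm tall, about 0.3 kg. It is too thick for the cup. Starts standing on the bench; origin at the centre of its underside, z up along its own axis.
- block_slot: Reddish-brown phenolic block 50 mm long (its x), 36 mm wide (its y), 45 mm tall, with an open slot 18 mm wide and 16 mm deep along the middle of its top, running along its x; about 0.09 kg. Starts standing on the bench; origin at the centre of its underside, z up along its own axis.
- block_plain: Reddish-brown phenolic block of the same outline without a slot: 50 mm long (its x), 36 mm wide (its y), 45 mm tall, flat top; about 0.11 kg. Starts standing on the bench; origin at the centre of its underside, z up along its own axis.
- knob_star: Amber plastic clamp knob with a six-lobed star head, standing on its hub: hub 34 mm across and 25 mm tall, above it the head, 50 mm across from lobe tip to lobe tip and 20 mm tall (45 mm in all); about 0.06 kg. Starts standing on the bench; origin at the centre of its underside, z up along its own axis.
- knob_round: Amber plastic clamp knob with a smooth round head, standing on its hub: hub 34 mm across and 25 mm tall, head 46 mm across and 20 mm tall (45 mm in all); about 0.06 kg. Not wanted: it stays where it is. Starts standing on the bench; origin at the centre of its underside, z up along its own axis.
Things that resemble listed ones, but are neither listed nor needed, are in the scene too. What is shaped like the tray_two but yellow is not meant.

How it is judged (in metres and radians):
At the end, for the whole second after the job is handed in: Slim bush in the cup within 12 mm of centre (each axis), foot under 12 mm high; each other kit part alone in a compartment of its tray, within 24 mm of centre in x and y, foot under 7.5 mm high; round knob moved under 30 mm; all upright within 0.12 rad and at rest (under 20 mm/s) (x of bush_slim in the frame of tray_cup between -0.012 and 0.012 m and y of bush_slim in the frame of tray_cup between 0.068 and 0.092 m and z of bush_slim in the frame of tray_cup between 0.004 and 0.012 m and (((x of knob_star in the frame of tray_cup between -0.024 and 0.024 m and y of knob_star in the frame of tray_cup between -0.024 and 0.024 m and z of knob_star in the frame of tray_cup between 0.001 and 0.0075 m) and (x of block_plain in the frame of tray_cup between -0.024 and 0.024 m and y of block_plain in the frame of tray_cup between -0.104 and -0.056 m and z of block_plain in the frame of tray_cup between 0.001 and 0.0075 m)) or ((x of knob_star in the frame of tray_cup between -0.024 and 0.024 m and y of knob_star in the frame of tray_cup between -0.104 and -0.056 m and z of knob_star in the frame of tray_cup between 0.001 and 0.0075 m) and (x of block_plain in the frame of tray_cup between -0.024 and 0.024 m and y of block_plain in the frame of tray_cup between -0.024 and 0.024 m and z of block_plain in the frame of tray_cup between 0.001 and 0.0075 m))) and (((x of bush_stout in the frame of tray_two between -0.024 and 0.024 m and y of bush_stout in the frame of tray_two between 0.016 and 0.064 m and z of bush_stout in the frame of tray_two between 0.001 and 0.0075 m) and (x of block_slot in the frame of tray_two between -0.024 and 0.024 m and y of block_slot in the frame of tray_two between -0.064 and -0.016 m and z of block_slot in the frame of tray_two between 0.001 and 0.0075 m)) or ((x of bush_stout in the frame of tray_two between -0.024 and 0.024 m and y of bush_stout in the frame of tray_two between -0.064 and -0.016 m and z of bush_stout in the frame of tray_two between 0.001 and 0.0075 m) and (x of block_slot in the frame of tray_two between -0.024 and 0.024 m and y of block_slot in the frame of tray_two between 0.016 and 0.064 m and z of block_slot in the frame of tray_two between 0.001 and 0.0075 m))) and distance of knob_round from where it was at the start of the episode below 0.03 m and angle between each of bush_slim, bush_stout, block_slot, block_plain, knob_star, knob_round's own z axis and vertical below 0.12 rad and linear speed of each of bush_slim, bush_stout, block_slot, block_plain, knob_star, knob_round below 0.02 m/s); the robot touches nothing.
It fails at once if the smooth round knob is moved from its place (30 mm) or knocked over (distance of knob_round from where it was at the start of the episode above 0.03 m or angle between knob_round's own z axis and vertical above 0.5 rad).
It also fails if it takes over 131 s, if anything falls off the work surface, if the arm or the gripper's body presses on something with over 40 N, if the wrist force passes 120 N, or if a joint passes its speed limit or range.

## Working session

There is one attempt and no reset: what is moved stays moved. The work goes in short steps, Python scripts to look and compute and a tool call to move; the robot and the scene stay as the last step left them, time stands still between calls to the robot, and variables do not carry over. Pictures are saved under pics/ and viewed, at most 14 in all, crops included, and the job is handed in when it is done.

Besides the shell and the picture viewer there is one more tool, called after ">>>" as name(argument=value, ...) on one line, values as JSON. arm_command: Moves the arm, as the interface text tells. Shifts and turns lie within -1 to 1; 1 stands for 250 mm of shift or 90 degrees of turn. Its arguments: {"type":"object","properties":{"delta_pos":{"type":"array"},"delta_rot":{"type":"array"},"claw":{"type":"array"}},"required":["delta_pos","delta_rot","claw"]}

```bash
mkdir -p pics
python3 - <<'E'
from cell import *
import cv2,numpy as np
for n in("top","scene"):
    im=read_camera(n); cv2.imwrite(f"pics/{n}0.png",cv2.cvtColor(cv2.resize(im,(800,600),interpolation=cv2.INTER_CUBIC),cv2.COLOR_RGB2BGR)); np.save(f"{n}0.npy",im)
    c=calibration(n);print(n,np.round(c["camera_matrix"],1).tolist(),np.round(c["T"],3).tolist())
print(state())
E
```

```text
top [[413.2, 0.0, 256.6], [0.0, 413.2, 194.8], [0.0, 0.0, 1.0]] [[0.027, -0.991, 0.132, 377.305], [-0.999, -0.023, 0.03, 20.241], [-0.027, -0.132, -0.991, 969.584], [0.0, 0.0, 0.0, 1.0]]
scene [[374.0, 0.0, 252.0], [0.0, 374.0, 191.7], [0.0, 0.0, 1.0]] [[0.789, 0.373, -0.488, 952.536], [0.614, -0.495, 0.615, -547.416], [-0.013, -0.785, -0.619, 650.808], [0.0, 0.0, 0.0, 1.0]]
{'t': 0.1, 'joints': array([ 1.19235527e+00,  4.91534637e-01,  1.55938238e+00, -3.50628500e-05,
        1.09169623e+00, -1.05592996e-01]), 'qvel': array([-0.00029661, -0.00137379,  0.00016754,  0.00073307, -0.00109381,
        0.0010129 ]), 'tau': array([ 2.34455954e-03, -6.13627839e+01, -2.58609098e+01,  6.94364542e-02,
        4.68962279e-02, -6.60315365e-06]), 'eef_pos': array([168.31311339, 601.65266604, 177.90034552]), 'tcp_rot': array([-3.14057447e+00, -7.66420533e-05,  2.86876073e+00]), 'ft_force': array([ 0.42357475, -0.33241194, -0.30943652]), 'moment': array([-0.01707014,  0.03191394, -0.02126686]), 'grip_force': 0.0, 'opening': 0.9994508689611542}
```

View pics/top0.png

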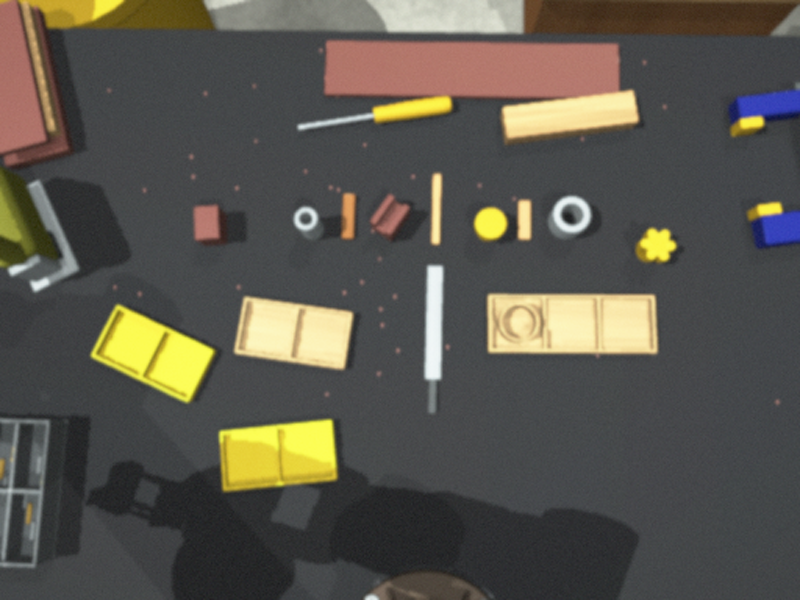

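View pics/scene0.png

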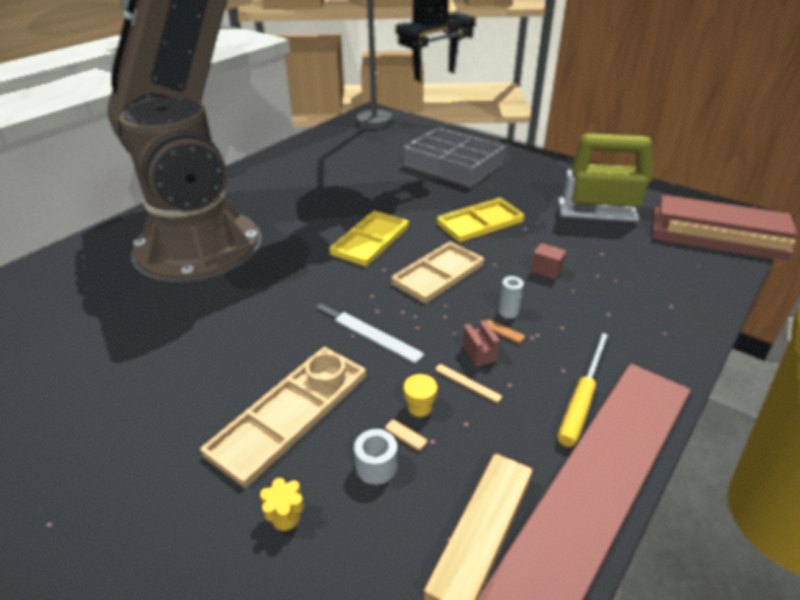

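The top view shows these parts (800-px picture coordinates): plain block (207,223), slim bush (306,217), slotted block (391,215), round knob (490,223), stout bush (570,215), star knob (657,245). The wooden trays are tray_two at (294,333) and tray_cup at (572,323). The yellow trays are decoys. The scene view confirms the layout.

```bash
cat > h.py <<'E'
import numpy as np,cv2
from cell import *
def ray(n,px,z):
    c=calibration(n);K=c["camera_matrix"];T=c["T"]
    d=np.c_[np.atleast_2d(px),np.ones(len(np.atleast_2d(px)))]@np.linalg.inv(K).T@T[:3,:3].T
    o=T[:3,3]; return o+d*((z-o[2])/d[:,2])[:,None]
def proj(n,P):
    c=calibration(n);T=np.linalg.inv(c["T"]);p=(np.atleast_2d(P)@T[:3,:3].T+T[:3,3])@c["camera_matrix"].T
    return p[:,:2]/p[:,2:]
# name: (top px in 800 view, scene px, mid height)
S={'plain':((207,223),(548,260),22.5),'slim':((306,220),(511,296),32.5),'slot':((391,215),(481,343),22.5),
'round':((490,223),(421,385),35),'stout':((570,217),(376,455),22.5),'star':((657,245),(283,495),35),
'two':((294,333),(438,272),10),'cup':((572,323),(285,413),9)}
def mask(im,name):
    hsv=cv2.cvtColor(cv2.GaussianBlur(im,(3,3),0),cv2.COLOR_RGB2HSV).astype(int);h,s,v=hsv[...,0],hsv[...,1],hsv[...,2]
    if name in('plain','slot'): m=((h<10)|(h>165))&(s>70)&(v>55)
    elif name in('slim','stout'): m=(v>85)&(s<70)
    elif name in('round','star'): m=(s>150)&(v>110)&(h>15)&(h<35)
    else: m=(v>105)&(h>8)&(h<30)&(s>40)
    return m.astype(np.uint8)
def blob(im,name,p):
    m=mask(im,name);n,l,st,ce=cv2.connectedComponentsWithStats(m)
    i=min(range(1,n),key=lambda i:np.hypot(*(ce[i]-p))-1e-2*min(st[i,4],500) if st[i,4]>40 else 1e9)
    c,_=cv2.findContours((l==i).astype(np.uint8),cv2.RETR_EXTERNAL,cv2.CHAIN_APPROX_NONE)
    return cv2.convexHull(max(c,key=len)),st[i,4]
E
python3 - <<'E'
from h import *
tiles=[]
for n in("top","scene"):
    im=np.load(n+"0.npy"); row=[]
    for k,(a,b,z) in S.items():
        p=np.array(a if n=="top" else b)*.64
        hull,ar=blob(im,k,p); M=cv2.moments(hull); c=np.array([M['m10'],M['m01']])/M['m00']
        w=ray(n,c,z)[0]; q=ray(n,hull[:,0],z).astype(np.float32)
        r=cv2.minAreaRect(q[:,:2])
        print(n,k,np.round(c,1),ar,"xyz",np.round(w[:2],1),"rect",np.round(r[0],1),np.round(r[1],1),round(r[2],1))
        x,y=(c).astype(int); h=24 if k not in('two','cup') else 60
        cr=np.ascontiguousarray(im[max(0,y-h):y+h,max(0,x-h):x+h]); g=cv2.resize(cr,(200,200),interpolation=cv2.INTER_CUBIC)
        hh=((hull[:,0]-[max(0,x-h),max(0,y-h)]+.5)*[200/cr.shape[1],200/cr.shape[0]]).astype(int)
        cv2.polylines(g,[hh],True,(0,255,0),1); row.append(g)
    tiles+= [np.hstack(row[:4]),np.hstack(row[4:])]
big=np.vstack(tiles); cv2.imwrite("pics/m1.png",cv2.cvtColor(cv2.resize(big,(600,600)),cv2.COLOR_RGB2BGR))
E
```

```text
Traceback (most recent call last):
cv2.error: OpenCV(4.12.0) /io/opencv/modules/imgproc/src/convhull.cpp:143: error: (-215:Assertion failed) total >= 0 && (depth == CV_32F || depth == CV_32S) in function 'convexHull'
```

```bash
cat > m.py <<'E'
from h import *
tiles=[]
for n in("top","scene"):
    im=np.load(n+"0.npy"); row=[]
    for k,(a,b,z) in S.items():
        p=np.array(a if n=="top" else b)*.64
        hull,ar=blob(im,k,p); M=cv2.moments(hull); c=np.array([M['m10'],M['m01']])/M['m00']
        w=ray(n,c,z)[0]; q=np.ascontiguousarray(ray(n,hull[:,0],z)[:,:2].astype(np.float32))
        r=cv2.minAreaRect(q)
        print(n,k,np.round(c,1),ar,"xyz",np.round(w[:2],1),"rect",np.round(r[0],1),np.round(r[1],1),round(r[2],1))
        x,y=(c).astype(int); h=24 if k not in('two','cup') else 60
        cr=np.ascontiguousarray(im[max(0,y-h):y+h,max(0,x-h):x+h]); g=cv2.resize(cr,(200,200),interpolation=cv2.INTER_CUBIC)
        hh=((hull[:,0]-[max(0,x-h),max(0,y-h)]+.5)*[200/cr.shape[1],200/cr.shape[0]]).astype(int)
        cv2.polylines(g,[hh],True,(0,255,0),1); row.append(g)
    tiles+= [np.hstack(row[:4]),np.hstack(row[4:])]
big=np.vstack(tiles); cv2.imwrite("pics/m1.png",cv2.cvtColor(cv2.resize(big,(600,600)),cv2.COLOR_RGB2BGR))
E
python3 m.py
```

```text
top plain [133.7 143.6] 450 xyz [618.8 343.8] rect [619.4 344.2] [60.8 46.8] 6.9
top slim [195.9 141.2] 308 xyz [624.7 194.2] rect [624.8 192.1] [51.3 41.5] 46.4
top slot [249.1 138.5] 428 xyz [636.5  70.2] rect [636.7  70.2] [44.  58.3] 57.1
top round [313.7 143. ] 355 xyz [625.3 -80.1] rect [625.4 -80.9] [47.6 46.1] 0.7
top stout [364.  138.1] 593 xyz [ 642.7 -198.7] rect [ 643.8 -197.7] [61.3 71.5] 28.1
top star [419.6 157.1] 408 xyz [ 597.2 -321.6] rect [ 598.3 -321.7] [56.2 48.2] 84.7
top two [187.5 212.7] 2856 xyz [458.8 210. ] rect [459.1 210.4] [172.5  91.8] 83.1
top cup [365.7 206.9] 4366 xyz [ 482.6 -204.5] rect [ 482.8 -204.2] [ 93.2 253. ] 1.0
scene plain [350.4 166.5] 339 xyz [615.  345.6] rect [613.1 346.4] [ 54.2 105.7] 16.7
scene slim [326.9 188.4] 412 xyz [616.9 198.4] rect [618.5 199.9] [ 43.9 127.3] 27.7
scene slot [307.7 219. ] 450 xyz [634.1  72.9] rect [633.5  75.1] [ 53.7 104.9] 28.7
scene round [268.5 252. ] 389 xyz [627.7 -83.8] rect [629.1 -84.9] [42.7 76.6] 37.1
scene stout [240.9 289. ] 926 xyz [ 635.8 -190.6] rect [ 632.7 -188.8] [ 62.4 102.3] 45.7
scene star [180.1 321.6] 644 xyz [ 599.  -322.8] rect [ 599.  -322.6] [45.2 70.8] 54.0
scene two [291.5 157.7] 2165 xyz [440.3 297.6] rect [428.3 321.6] [162.4 421.7] 4.7
scene cup [180.3 265.1] 3911 xyz [ 480.9 -214.7] rect [ 478.6 -198.7] [100.9 257.8] 1.2
```

View pics/m1.png

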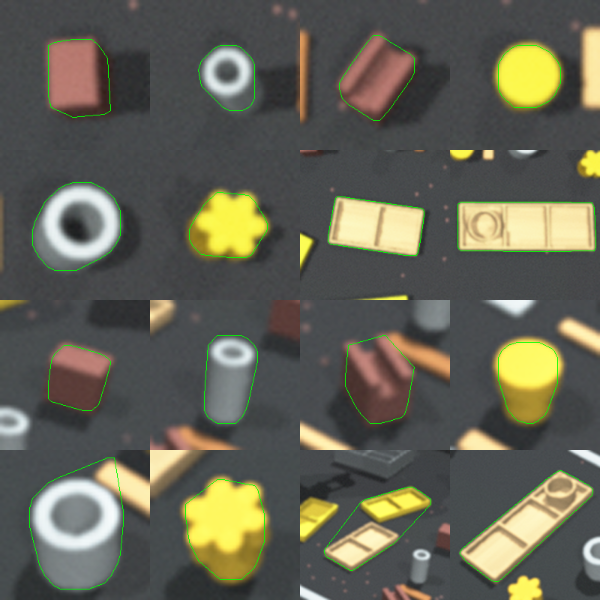

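```bash
cat > m2.py <<'E'
from h import *
im=np.load("top0.npy");V=cv2.GaussianBlur(im,(3,3),0).max(2).astype(np.uint8)
for k,H in dict(plain=45,slim=65,slot=45,round=45,stout=45,star=45).items():
    p=np.array(S[k][0])*.64
    hull,_=blob(im,k,p);m=np.zeros(V.shape,np.uint8);cv2.fillPoly(m,[hull],1)
    t,_=cv2.threshold(V[m>0].reshape(-1,1),0,255,cv2.THRESH_OTSU)
    if k in('plain','slot'): t=t*1.0
    b=((V>t)&(m>0)).astype(np.uint8)
    c,_=cv2.findContours(b,cv2.RETR_EXTERNAL,cv2.CHAIN_APPROX_NONE);c=np.vstack(sorted(c,key=len)[-2 if k=='slot' else -1:])
    q=np.ascontiguousarray(ray("top",c[:,0],H)[:,:2].astype(np.float32)); h=cv2.convexHull(q)
    M=cv2.moments(h);r=cv2.minAreaRect(q);e=cv2.minEnclosingCircle(q)
    print(k,t,"cen",np.round([M['m10']/M['m00'],M['m01']/M['m00']],1),"rect",np.round(r[0],1),np.round(r[1],1),round(r[2],1),"circ",np.round(e[0],1),round(2*e[1],1))
E
python3 m2.py
```

```text
plain 125.0 cen [616.1 341.5] rect [616.1 341.4] [50.1 35.1] 4.0 circ [616.1 341.5] 56.2
slim 147.0 cen [619.7 190. ] rect [620.1 190.3] [34.9 31.8] 2.6 circ [619.9 189.8] 35.4
slot 131.0 cen [633.5  70.1] rect [632.8  70.6] [36.3 52.5] 56.8 circ [634.   69.5] 56.9
round 209.0 cen [623.9 -78.6] rect [623.9 -78.6] [39.9 43.4] 1.1 circ [623.9 -78.6] 43.5
stout 158.0 cen [ 639.2 -196.6] rect [ 639.2 -196.8] [51.7 52.5] 1.1 circ [ 638.9 -196.8] 55.6
star 196.0 cen [ 596.8 -320.1] rect [ 596.9 -320.3] [46.4 44.3] 27.9 circ [ 596.7 -320.5] 48.7
```

```bash
cat >> m2.py <<'E'
    if k=='star':
        d=q-np.array(e[0]);a=np.arctan2(d[:,1],d[:,0]);r_=np.hypot(*d.T)
        z=(r_-r_.mean())@np.exp(6j*a);print("lobe at deg mod 60:",np.degrees(np.angle(z))/6,r_.min(),r_.max())
g=[]
for n,z,box in(("top",34,(300,175,370,240)),("scene",34,(180,215,240,275))):
    im=np.load(n+"0.npy");x0,y0,x1,y1=box
    for c in((481.4,-124.3),):
        print(n,proj(n,[[*c,34],[*c,8]]).round(1))
    t=cv2.resize(im[y0:y1,x0:x1],None,fx=6,fy=6,interpolation=cv2.INTER_CUBIC)
    th=np.arange(0,6.3,.1)
    for R,zz,col in((29,34,(255,0,0)),(25,34,(0,255,0)),(25,8,(0,0,255))):
        P=np.c_[481.4+R*np.cos(th),-124.3+R*np.sin(th),0*th+zz];cv2.polylines(t,[((proj(n,P)-[x0,y0]+.5)*6).astype(int)],True,col,1)
    g.append(cv2.resize(t,(390,390)))
cv2.imwrite("pics/m2.png",cv2.cvtColor(np.hstack(g),cv2.COLOR_RGB2BGR))
E
python3 m2.py|grep -v cen
```

```text
lobe at deg mod 60: 26.265448171770558 16.306774414740214 24.327765746027428
top [[332.6 205.4]
 [330.9 206.6]]
 [208.4 242.1]]
```

View pics/m2.png

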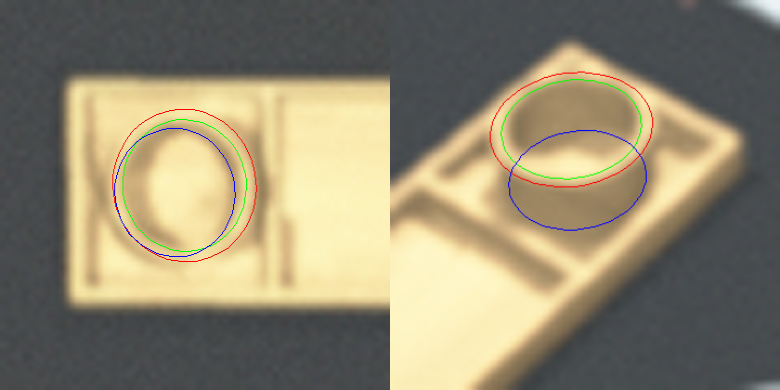

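The projected cup circles match the real cup in both views, at about top pixel (332,205), so I take its centre as (481.4, -124.3). The measured sizes agree with those given, so I'll start with the plain block.

>>> arm_command(delta_pos=[[0.6,-0.348,-0.064],[0.6,-0.348,-0.064],[0.6,-0.348,-0.064],[0.6,-0.348,-0.064],[0.6,-0.348,-0.064]], delta_rot=[[0,0,-0.26],[0,0,-0.26],[0,0,-0.26],[0,0,-0.26],[0,0,-0.26]], claw=[0,0,0,0,0])

```text
t: 0.52
eef_pos: [322.6, 511.9, 161.5]
tcp_rot: [-3.14, 0.001, 2.454]
ft_force: [-1.2, -0.0, 0.4]
opening: 0.998
grip_force: 0.0
```

>>> arm_command(delta_pos=[[0.6,-0.348,-0.064],[0.6,-0.348,-0.064],[0.6,-0.348,-0.064],[0.6,-0.348,-0.064],[0.6,-0.348,-0.064]], delta_rot=[[0,0,-0.26],[0,0,-0.26],[0,0,-0.26],[0,0,-0.26],[0,0,-0.26]], claw=[0,0,0,0,0])

```text
t: 0.93
eef_pos: [472.6, 424.9, 145.4]
tcp_rot: [-3.141, 0.001, 2.046]
ft_force: [0.3, -0.6, 0.1]
opening: 1.0
grip_force: 0.0
```

>>> arm_command(delta_pos=[[0.591,-0.346,-0.066],[0.591,-0.346,-0.066],[0.591,-0.346,-0.066],[0.591,-0.346,-0.066],[0.591,-0.346,-0.066]], delta_rot=[[0,0,-0.262],[0,0,-0.262],[0,0,-0.262],[0,0,-0.262],[0,0,-0.262]], claw=[0,0,0,0,0])

```text
t: 1.35
eef_pos: [620.4, 337.7, 128.4]
tcp_rot: [3.142, 0.001, 1.635]
ft_force: [0.7, 1.2, -0.1]
opening: 0.999
grip_force: 0.0
```

>>> arm_command(delta_pos=[[0,0,0],[0,0,0],[0,0,0],[0,0,0],[0,0,0]], delta_rot=[[0,0,0],[0,0,0],[0,0,0],[0,0,0],[0,0,0]], claw=[0,0,0,0,0])

```text
t: 1.77
eef_pos: [615.1, 342.6, 130.5]
tcp_rot: [3.141, -0.0, 1.642]
ft_force: [0.4, 0.3, -0.2]
opening: 1.001
grip_force: 0.0
```

Run:
```python
from h import *
print(state()['eef_pos'],state()['tcp_rot'])
g=[]
for n,b in(("top",(80,90,190,200)),("scene",(290,90,410,210))):
    im=read_camera(n); g.append(cv2.resize(im[b[1]:b[3],b[0]:b[2]],(390,390),interpolation=cv2.INTER_CUBIC))
cv2.imwrite("pics/p1.png",cv2.cvtColor(np.hstack(g),cv2.COLOR_RGB2BGR))
```

```text
[615.14448367 342.5579281  130.45773739] [ 3.14119381e+00 -2.26663201e-04  1.64238897e+00]
```

View pics/p1.png

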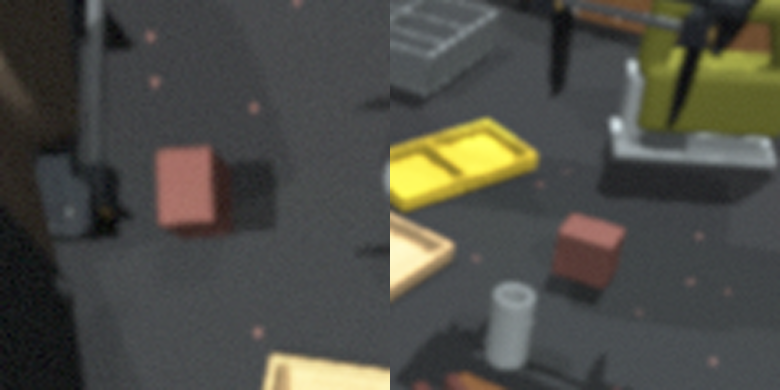

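Run:
```python
from h import *
for z in(130,170):
  for s in(-52,0,52):
    P=[615.1+s,342.6+s*.07,z]; a=proj("top",P)[0];b=proj("scene",P)[0]
    print(z,s,((a-[80,90])*390/110).round(),((b-[290,90])*390/120+[390,0]).round())
```

```text
130 -52 [134. 235.] [547. 129.]
130 0 [134. 150.] [604. 146.]
130 52 [134.  66.] [664. 163.]
170 -52 [108. 219.] [553.  88.]
170 0 [109. 130.] [612. 103.]
170 52 [109.  42.] [673. 120.]
```

The block stands at crop (187,187). In both views the open fingertips look about 30 mm above the stated TCP height, so the tips may retract when open. I'll half-close in the air to check.

>>> arm_command(delta_pos=[[0,0,0],[0,0,0],[0,0,0],[0,0,0],[0,0,0]], delta_rot=[[0,0,0],[0,0,0],[0,0,0],[0,0,0],[0,0,0]], claw=[0.45,0.45,0.45,0.45,0.45])

```text
t: 2.28
eef_pos: [616.1, 341.4, 129.9]
tcp_rot: [3.142, 0.0, 1.64]
ft_force: [-0.7, 0.4, -0.3]
opening: 0.705
grip_force: 0.0
```

Run:
```python
from h import *
s=state();print(s['eef_pos'],s['opening'])
g=[]
for n,b in(("top",(70,80,150,160)),("scene",(320,70,400,150))):
    im=read_camera(n); t=cv2.resize(im[b[1]:b[3],b[0]:b[2]],(390,390),interpolation=cv2.INTER_CUBIC)
    t=cv2.convertScaleAbs(t,alpha=2)
    x,y=[0,0]
    w=s['opening']*47.5+6
    for z in(130,150,170):
      for q in(-w,w):
        u=((proj(n,[s['eef_pos'][0]+q,s['eef_pos'][1]+q*.07,z])[0]-b[:2])*390/80).astype(int);cv2.circle(t,tuple(map(int,u)),3,{130:(255,0,0),150:(0,255,0),170:(0,255,255)}[z],-1)
    g.append(t)
cv2.imwrite("pics/p2.png",cv2.cvtColor(np.hstack(g),cv2.COLOR_RGB2BGR))
```

```text
[616.13263459 341.35429396 129.92834566] 0.7051953398371013
```

View pics/p2.png

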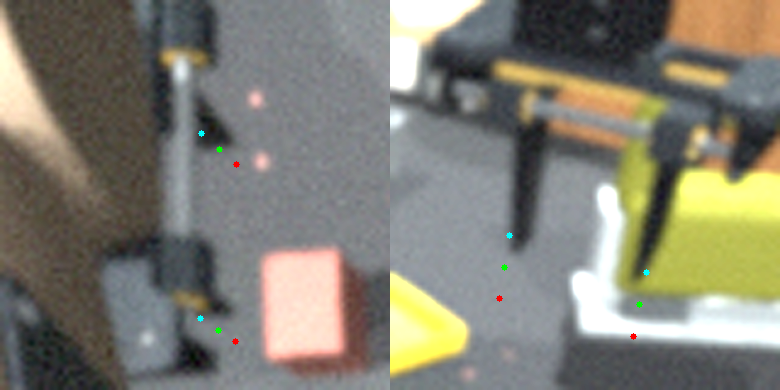

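Run:
```python
from h import *
def tri(a,b):
    r=[]
    for n,p in(("top",a),("scene",b)):
        o=ray(n,p,300)[0];d=ray(n,p,0)[0]-o;r.append((o,d/np.linalg.norm(d)))
    A=np.array([r[0][1],-r[1][1]]).T;s=np.linalg.lstsq(A,r[1][0]-r[0][0],rcond=None)[0]
    p,q=r[0][0]+s[0]*r[0][1],r[1][0]+s[1]*r[1][1];return ((p+q)/2).round(1),np.linalg.norm(p-q).round(1)
print(tri((117,126.6),(358.8,124)))
for k,(a,b,z) in S.items():
    if k in('plain','round','star','slot'):
        c=[]
        for n,p in(("top",a),("scene",b)):
            h,_=blob(np.load(n+"0.npy"),k,np.array(p)*.64);M=cv2.moments(h);c.append((M['m10']/M['m00'],M['m01']/M['m00']))
        print(k,tri(*c))
s=state();print(s['opening'])
```

```text
(array([618.8, 332.6, 167.6]), np.float64(5.9))
plain (array([617.2, 342.1,  25.6]), np.float64(1.8))
slot (array([635.7,  70. ,  25.5]), np.float64(0.1))
round (array([626. , -80.8,  31.3]), np.float64(0.7))
star (array([ 597.7, -322.2,   33. ]), np.float64(0.4))
0.6189477371059643
```

>>> arm_command(delta_pos=[[0,0,0],[0,0,-0.08],[0,0,-0.2],[0,0,-0.32],[0,0,-0.36]], delta_rot=[[0,0,0],[0,0,0],[0,0,0],[0,0,0],[0,0,0]], claw=[0,0,0,0,0])

```text
t: 2.8
eef_pos: [614.3, 340.6, 35.9]
tcp_rot: [-3.137, 0.002, 1.64]
ft_force: [0.2, 0.1, -1.2]
opening: 0.916
grip_force: 0.0
```

>>> arm_command(delta_pos=[[0,0,-0.04],[0,0,-0.08],[0,0,-0.08],[0,0,-0.08],[0,0,-0.08]], delta_rot=[[0,0,0],[0,0,0],[0,0,0],[0,0,0],[0,0,0]], claw=[0,0,0,0,0])

```text
t: 3.22
eef_pos: [616.7, 341.7, 21.3]
tcp_rot: [3.14, -0.001, 1.64]
ft_force: [-0.3, -0.1, -0.2]
opening: 1.0
grip_force: 0.0
```

Run:
```python
from h import *
s=state();print(s['eef_pos'],s['opening'],s['ft_force'])
g=[]
for n,b in(("top",(80,90,180,190)),("scene",(310,120,390,200))):
    im=read_camera(n); t=cv2.resize(im[b[1]:b[3],b[0]:b[2]],(390,390),interpolation=cv2.INTER_CUBIC)
    g.append(cv2.convertScaleAbs(t,alpha=2))
cv2.imwrite("pics/p3.png",cv2.cvtColor(np.hstack(g),cv2.COLOR_RGB2BGR))
```

```text
[616.74907163 341.72401743  21.2507289 ] 1.0001999760002547 [-0.33490436 -0.09406069 -0.2058483 ]
```

View pics/p3.png

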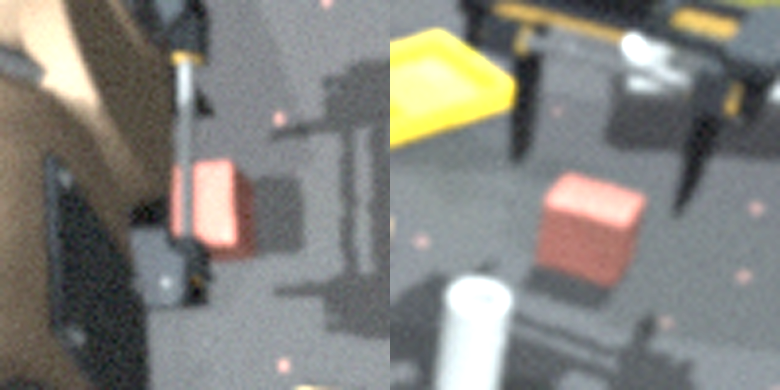

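The finger ends are at scene crop (522,160) and (680,215), level with the block's top at about (597,190). The tips are therefore really about 30 mm above the reported TCP. I'll go lower and check again.

>>> arm_command(delta_pos=[[0,0,-0.03],[0,0,-0.06],[0,0,-0.064],[0,0,-0.064],[0,0,-0.064]], delta_rot=[[0,0,0],[0,0,0],[0,0,0],[0,0,0],[0,0,0]], claw=[0.3,0.3,0.3,0.3,0.3])

```text
t: 3.73
eef_pos: [616.1, 341.4, 3.7]
tcp_rot: [-3.141, 0.0, 1.64]
ft_force: [-0.5, -0.3, 1.1]
opening: 0.723
grip_force: 0.0
```

Run:
```python
from h import *
s=state();print(s['eef_pos'],s['opening'],s['ft_force'],s['joints'])
n,b="scene",(310,120,390,200)
im=read_camera(n); t=cv2.resize(im[b[1]:b[3],b[0]:b[2]],(590,590),interpolation=cv2.INTER_CUBIC)
t=cv2.convertScaleAbs(t,alpha=2)
w=s['opening']*47.5+3
for q in(-w,w):
  P=np.array([[s['eef_pos'][0]+q,s['eef_pos'][1]+.07*q,z] for z in(0,20,40,60,80)])
  for i,u in enumerate(((proj(n,P)-b[:2]+.5)*590/80).astype(int)): cv2.circle(t,tuple(map(int,u)),3,[(255,0,0),(0,255,0),(0,255,255),(255,255,0),(255,0,255)][i],-1)
cv2.imwrite("pics/p4.png",cv2.cvtColor(t,cv2.COLOR_RGB2BGR))
```

```text
[616.05789398 341.36167618   3.68159008] 0.7231851921331776 [-0.5365709  -0.32771387  1.1157227 ] [ 4.12311200e-01  7.87833911e-01  1.48692274e+00 -7.24204468e-05
  8.67222454e-01  3.42745687e-01]
```

View pics/p4.png

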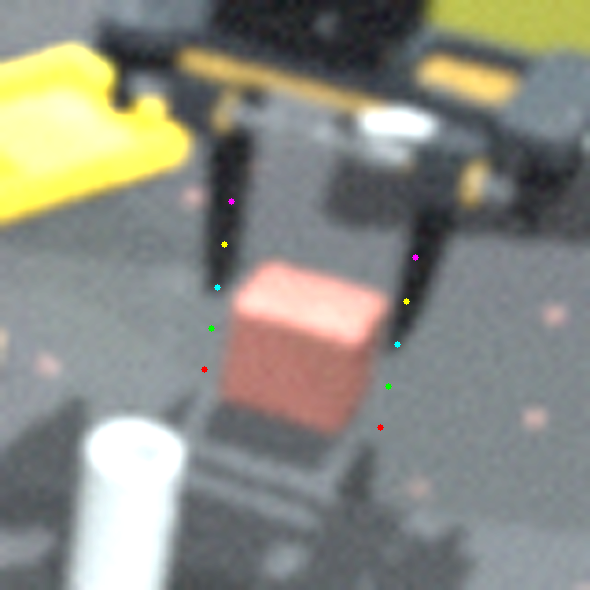

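The dots show both tips at about z = 40 while the TCP reads 3.7. The reported height is therefore about 35 mm low. I'll feel downwards in small steps and watch the force.

>>> arm_command(delta_pos=[[0,0,-0.006],[0,0,-0.012],[0,0,-0.016],[0,0,-0.02],[0,0,-0.02]], delta_rot=[[0,0,0],[0,0,0],[0,0,0],[0,0,0],[0,0,0]], claw=[0.2,0.2,0.2,0.2,0.2])

```text
t: 4.2
eef_pos: [616.0, 341.4, -1.3]
tcp_rot: [-3.141, 0.0, 1.64]
ft_force: [-0.7, 0.4, -0.2]
opening: 0.798
grip_force: 0.0
```

>>> arm_command(delta_pos=[[0,0,-0.004],[0,0,-0.008],[0,0,-0.01],[0,0,-0.012],[0,0,-0.012]], delta_rot=[[0,0,0],[0,0,0],[0,0,0],[0,0,0],[0,0,0]], claw=[0.2,0.2,0.2,0.2,0.2])

```text
t: 4.62
eef_pos: [616.1, 341.4, -4.2]
tcp_rot: [-3.142, 0.0, 1.64]
ft_force: [0.6, 0.2, -0.4]
opening: 0.798
grip_force: 0.0
```

>>> arm_command(delta_pos=[[0,0,-0.016],[0,0,-0.032],[0,0,-0.044],[0,0,-0.052],[0,0,-0.052]], delta_rot=[[0,0,0],[0,0,0],[0,0,0],[0,0,0],[0,0,0]], claw=[0.2,0.2,0.2,0.2,0.2])

```text
t: 5.03
eef_pos: [615.8, 341.3, -17.8]
tcp_rot: [-3.141, 0.0, 1.64]
ft_force: [0.8, -0.0, -0.5]
opening: 0.801
grip_force: 0.0
```

>>> arm_command(delta_pos=[[0,0,0],[0,0,0],[0,0,0],[0,0,0],[0,0,0]], delta_rot=[[0,0,0],[0,0,0],[0,0,0],[0,0,0],[0,0,0]], claw=[1,1,1,1,1])

```text
t: 5.45
eef_pos: [616.2, 341.4, -16.9]
tcp_rot: [3.141, -0.0, 1.64]
ft_force: [-0.2, -0.0, 0.3]
opening: 0.526
grip_force: 29.8
```

>>> arm_command(delta_pos=[[0,0,0],[0,0,0],[0,0,0],[0,0,0],[0,0,0]], delta_rot=[[0,0,0],[0,0,0],[0,0,0],[0,0,0],[0,0,0]], claw=[1,1,1,1,1])

```text
t: 5.87
eef_pos: [616.2, 341.4, -16.9]
tcp_rot: [3.141, -0.0, 1.64]
ft_force: [-1.2, -0.8, 3.3]
opening: 0.527
grip_force: 29.8
```

Run:
```python
from h import *
s=state();print(s['eef_pos'],s['opening'],s['ft_force'],s['grip_force'])
n,b="scene",(310,120,390,200)
im=read_camera(n); t=cv2.resize(im[b[1]:b[3],b[0]:b[2]],(590,590),interpolation=cv2.INTER_CUBIC)
cv2.imwrite("pics/p5.png",cv2.cvtColor(cv2.convertScaleAbs(t,alpha=2),cv2.COLOR_RGB2BGR))
```

```text
[616.17582696 341.42195583 -16.87019303] 0.5265917711115988 [-1.15945462 -0.75016971  3.30147951] 29.773753881454468
```

View pics/p5.png

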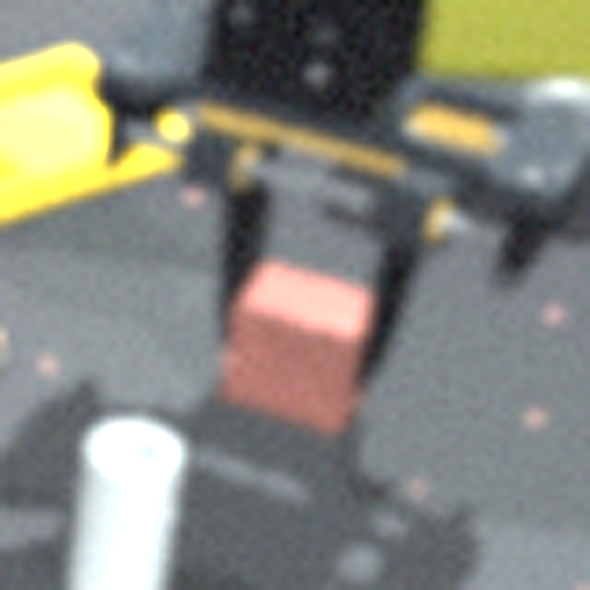

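The block is held at 50 mm opening, with the pads on its upper half and the tips at about z = 18. Now I'll lift it and carry it to tray_cup's middle compartment.

>>> arm_command(delta_pos=[[0,0,0.04],[0,0,0.16],[0,0,0.28],[0,0,0.368],[0,0,0.368]], delta_rot=[[0,0,0],[0,0,0],[0,0,0],[0,0,0],[0,0,0]], claw=[1,1,1,1,1])

```text
t: 6.33
eef_pos: [618.2, 342.4, 80.6]
tcp_rot: [3.135, -0.002, 1.641]
ft_force: [0.5, 0.3, 0.5]
opening: 0.526
grip_force: 29.8
```

>>> arm_command(delta_pos=[[-0.178,-0.728,0],[-0.178,-0.728,0],[-0.178,-0.728,0],[-0.178,-0.728,0],[-0.178,-0.728,0]], delta_rot=[[0,0,-0.011],[0,0,-0.011],[0,0,-0.011],[0,0,-0.011],[0,0,-0.011]], claw=[1,1,1,1,1])

```text
t: 6.75
eef_pos: [569.8, 155.9, 74.5]
tcp_rot: [-3.14, 0.001, 1.622]
ft_force: [0.5, -0.1, -1.4]
opening: 0.53
grip_force: 29.8
```

>>> arm_command(delta_pos=[[-0.178,-0.728,0],[-0.178,-0.728,0],[-0.178,-0.728,0],[-0.178,-0.728,0],[-0.178,-0.728,0]], delta_rot=[[0,0,-0.011],[0,0,-0.011],[0,0,-0.011],[0,0,-0.011],[0,0,-0.011]], claw=[1,1,1,1,1])

```text
t: 7.17
eef_pos: [525.5, -25.9, 74.7]
tcp_rot: [-3.141, 0.0, 1.604]
ft_force: [0.4, -0.0, -1.7]
opening: 0.521
grip_force: 29.8
```

>>> arm_command(delta_pos=[[-0.178,-0.728,0],[-0.178,-0.728,0],[-0.178,-0.728,0],[-0.178,-0.728,0],[-0.178,-0.728,0]], delta_rot=[[0,0,-0.011],[0,0,-0.011],[0,0,-0.011],[0,0,-0.011],[0,0,-0.011]], claw=[1,1,1,1,1])

```text
t: 7.58
eef_pos: [481.3, -208.2, 74.7]
tcp_rot: [-3.141, 0.0, 1.587]
ft_force: [0.8, 0.2, -1.8]
opening: 0.527
grip_force: 29.8
```

>>> arm_command(delta_pos=[[0,0,0],[0,0,0],[0,0,0],[0,0,0],[0,0,0]], delta_rot=[[0,0,0],[0,0,0],[0,0,0],[0,0,0],[0,0,0]], claw=[1,1,1,1,1])

```text
t: 8.0
eef_pos: [482.9, -203.5, 74.9]
tcp_rot: [-3.142, -0.0, 1.59]
ft_force: [-0.1, 1.4, -1.3]
opening: 0.529
grip_force: 29.8
```

>>> arm_command(delta_pos=[[0,0,-0.1],[0,0,-0.2],[0,0,-0.26],[0,0,-0.28],[0,0,-0.3]], delta_rot=[[0,0,0],[0,0,0],[0,0,0],[0,0,0],[0,0,0]], claw=[1,1,1,1,1])

```text
t: 8.42
eef_pos: [482.7, -203.9, -0.5]
tcp_rot: [-3.141, -0.0, 1.59]
ft_force: [1.0, -0.3, -1.6]
opening: 0.526
grip_force: 29.8
```

>>> arm_command(delta_pos=[[0,0,-0.016],[0,0,-0.032],[0,0,-0.044],[0,0,-0.05],[0,0,-0.05]], delta_rot=[[0,0,0],[0,0,0],[0,0,0],[0,0,0],[0,0,0]], claw=[1,1,1,1,1])

```text
t: 8.83
eef_pos: [482.7, -204.6, -12.5]
tcp_rot: [3.141, 0.0, 1.589]
ft_force: [-0.2, 0.6, -1.4]
opening: 0.529
grip_force: 29.8
```

>>> arm_command(delta_pos=[[0,0,0],[0,0,0],[0,0,0],[0,0,0],[0,0,0]], delta_rot=[[0,0,0],[0,0,0],[0,0,0],[0,0,0],[0,0,0]], claw=[0.1,0.1,0.1,0.1,0.1])

```text
t: 9.25
eef_pos: [482.7, -204.6, -12.4]
tcp_rot: [3.141, 0.0, 1.589]
ft_force: [-0.3, 0.3, 0.1]
opening: 0.823
grip_force: 0.0
```

>>> arm_command(delta_pos=[[0,0,0.04],[0,0,0.16],[0,0,0.28],[0,0,0.35],[0,0,0.35]], delta_rot=[[0,0,0],[0,0,0],[0,0,0],[0,0,0],[0,0,0]], claw=[0,0,0,0,0])

```text
t: 9.67
eef_pos: [484.1, -205.4, 79.0]
tcp_rot: [3.136, 0.003, 1.589]
ft_force: [0.8, -0.5, 1.1]
opening: 0.999
grip_force: 0.0
```

>>> arm_command(delta_pos=[[0.457,-0.466,0],[0.457,-0.466,0],[0.457,-0.466,0],[0.457,-0.466,0],[0.457,-0.466,0]], delta_rot=[[0,0,-0.056],[0,0,-0.056],[0,0,-0.056],[0,0,-0.056],[0,0,-0.056]], claw=[0,0,0,0,0])

```text
t: 10.08
eef_pos: [600.3, -325.5, 74.2]
tcp_rot: [3.139, 0.002, 1.499]
ft_force: [0.5, -0.5, 0.2]
opening: 0.998
grip_force: 0.0
```

>>> arm_command(delta_pos=[[0,0,0],[0,0,0],[0,0,-0.06],[0,0,-0.16],[0,0,-0.2]], delta_rot=[[0,0,0],[0,0,0],[0,0,0],[0,0,0],[0,0,0]], claw=[0,0,0,0,0])

```text
t: 10.5
eef_pos: [595.2, -319.4, 22.9]
tcp_rot: [-3.139, -0.002, 1.501]
ft_force: [-0.5, 0.4, -0.5]
opening: 1.001
grip_force: 0.0
```

>>> arm_command(delta_pos=[[0,0,-0.06],[0,0,-0.12],[0,0,-0.15],[0,0,-0.164],[0,0,-0.164]], delta_rot=[[0,0,0],[0,0,0],[0,0,0],[0,0,0],[0,0,0]], claw=[0,0,0,0,0])

```text
t: 10.92
eef_pos: [596.5, -320.6, -16.3]
tcp_rot: [-3.141, -0.001, 1.501]
ft_force: [1.1, 0.4, -0.3]
opening: 0.997
grip_force: 0.0
```

>>> arm_command(delta_pos=[[0,0,0],[0,0,0],[0,0,0],[0,0,0],[0,0,0]], delta_rot=[[0,0,0],[0,0,0],[0,0,0],[0,0,0],[0,0,0]], claw=[1,1,1,1,1])

```text
t: 11.33
eef_pos: [597.0, -321.2, -15.6]
tcp_rot: [3.141, 0.0, 1.501]
ft_force: [-0.1, -0.1, -0.8]
opening: 0.707
grip_force: 0.0
```

>>> arm_command(delta_pos=[[0,0,0],[0,0,0],[0,0,0],[0,0,0],[0,0,0]], delta_rot=[[0,0,0],[0,0,0],[0,0,0],[0,0,0],[0,0,0]], claw=[1,1,1,1,1])

```text
t: 11.75
eef_pos: [596.9, -321.1, -16.0]
tcp_rot: [3.142, 0.0, 1.501]
ft_force: [0.2, 0.3, 0.8]
opening: 0.47
grip_force: 30.0
```

Run:
```python
from h import *
s=state();print(s['eef_pos'],s['opening'],s['ft_force'],s['grip_force'])
g=[]
for n,b in(("top",(310,110,470,270)),("scene",(90,200,290,360))):
    im=read_camera(n); g.append(cv2.resize(im[b[1]:b[3],b[0]:b[2]],(395,390),interpolation=cv2.INTER_CUBIC))
cv2.imwrite("pics/p6.png",cv2.cvtColor(cv2.convertScaleAbs(np.hstack(g),alpha=1.3),cv2.COLOR_RGB2BGR))
```

```text
[ 596.88081625 -321.09874852  -16.0247651 ] 0.46975120750501725 [0.15160218 0.31665985 0.83198415] 30.000149756669998
```

View pics/p6.png

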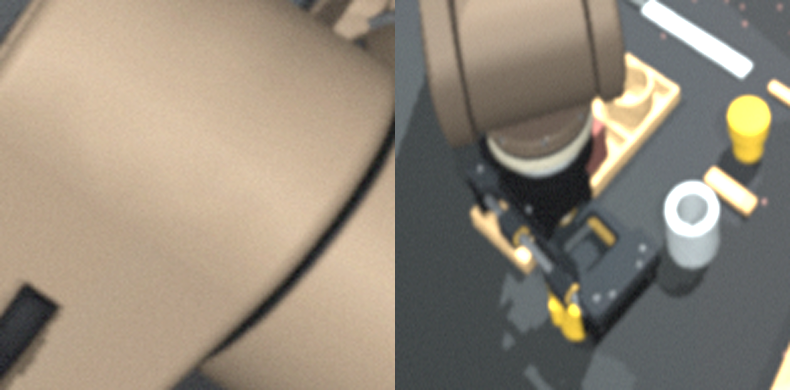

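The knob is held at 44.6 mm, across its lobes as planned. The plain block can be seen in the middle compartment. Now I'll place the star knob.

>>> arm_command(delta_pos=[[0,0,0.04],[0,0,0.14],[0,0,0.26],[0,0,0.352],[0,0,0.352]], delta_rot=[[0,0,0],[0,0,0],[0,0,0],[0,0,0],[0,0,0]], claw=[1,1,1,1,1])

```text
t: 12.27
eef_pos: [598.8, -322.3, 77.7]
tcp_rot: [3.135, 0.004, 1.501]
ft_force: [0.9, 0.0, -0.4]
opening: 0.471
grip_force: 30.0
```

>>> arm_command(delta_pos=[[-0.11,0.037,0],[-0.25,0.08,0],[-0.38,0.12,0],[-0.451,0.147,0],[-0.451,0.147,0]], delta_rot=[[0,0,0.056],[0,0,0.056],[0,0,0.056],[0,0,0.056],[0,0,0.056]], claw=[1,1,1,1,1])

```text
t: 12.68
eef_pos: [480.7, -282.7, 72.1]
tcp_rot: [-3.139, -0.002, 1.588]
ft_force: [1.1, -0.9, -1.3]
opening: 0.467
grip_force: 30.0
```

>>> arm_command(delta_pos=[[0,0,0],[0,0,-0.06],[0,0,-0.14],[0,0,-0.22],[0,0,-0.28]], delta_rot=[[0,0,0],[0,0,0],[0,0,0],[0,0,0],[0,0,0]], claw=[1,1,1,1,1])

```text
t: 13.1
eef_pos: [485.0, -284.6, 0.5]
tcp_rot: [3.141, 0.0, 1.589]
ft_force: [-0.3, 0.7, -0.7]
opening: 0.47
grip_force: 30.0
```

>>> arm_command(delta_pos=[[0,0,-0.02],[0,0,-0.036],[0,0,-0.046],[0,0,-0.054],[0,0,-0.054]], delta_rot=[[0,0,0],[0,0,0],[0,0,0],[0,0,0],[0,0,0]], claw=[1,1,1,1,1])

```text
t: 13.52
eef_pos: [484.5, -284.5, -11.2]
tcp_rot: [3.141, 0.0, 1.589]
ft_force: [-1.1, -0.7, -0.8]
opening: 0.468
grip_force: 30.0
```

>>> arm_command(delta_pos=[[0,0,0],[0,0,0],[0,0,0],[0,0,0],[0,0,0]], delta_rot=[[0,0,0],[0,0,0],[0,0,0],[0,0,0],[0,0,0]], claw=[0.1,0.1,0.1,0.1,0.1])

```text
t: 13.93
eef_pos: [484.2, -284.4, -11.3]
tcp_rot: [3.141, 0.0, 1.589]
ft_force: [-0.2, 0.5, -0.1]
opening: 0.762
grip_force: 0.0
```

>>> arm_command(delta_pos=[[0,0,0.04],[0,0,0.16],[0,0,0.28],[0,0,0.348],[0,0,0.348]], delta_rot=[[0,0,0],[0,0,0],[0,0,0],[0,0,0],[0,0,0]], claw=[0,0,0,0,0])

```text
t: 14.35
eef_pos: [485.5, -285.3, 79.7]
tcp_rot: [3.137, 0.004, 1.589]
ft_force: [-0.2, -0.2, 0.3]
opening: 0.997
grip_force: 0.0
```

>>> arm_command(delta_pos=[[0.619,0.35,0],[0.619,0.35,0],[0.619,0.35,0],[0.619,0.35,0],[0.619,0.35,0]], delta_rot=[[0,0,0],[0,0,0],[0,0,0],[0,0,0],[0,0,0]], claw=[0,0,0,0,0])

```text
t: 14.77
eef_pos: [642.7, -193.7, 75.0]
tcp_rot: [3.14, -0.0, 1.591]
ft_force: [-0.1, 0.6, -0.1]
opening: 0.997
grip_force: 0.0
```

>>> arm_command(delta_pos=[[0,0,0],[0,0,0],[0,0,-0.06],[0,0,-0.16],[0,0,-0.2]], delta_rot=[[0,0,0],[0,0,0],[0,0,0],[0,0,0],[0,0,0]], claw=[0,0,0,0,0])

```text
t: 15.18
eef_pos: [636.4, -197.5, 23.2]
tcp_rot: [-3.139, -0.001, 1.587]
ft_force: [-0.7, -0.6, -1.0]
opening: 1.003
grip_force: 0.0
```

>>> arm_command(delta_pos=[[0,0,-0.06],[0,0,-0.12],[0,0,-0.15],[0,0,-0.172],[0,0,-0.172]], delta_rot=[[0,0,0],[0,0,0],[0,0,0],[0,0,0],[0,0,0]], claw=[0,0,0,0,0])

```text
t: 15.6
eef_pos: [638.1, -197.2, -18.2]
tcp_rot: [-3.14, -0.001, 1.588]
ft_force: [-0.3, -0.4, 0.6]
opening: 0.999
grip_force: 0.0
```

>>> arm_command(delta_pos=[[0,0,0],[0,0,0],[0,0,0],[0,0,0],[0,0,0]], delta_rot=[[0,0,0],[0,0,0],[0,0,0],[0,0,0],[0,0,0]], claw=[1,1,1,1,1])

```text
t: 16.02
eef_pos: [639.1, -196.9, -17.1]
tcp_rot: [3.141, 0.0, 1.589]
ft_force: [0.8, -1.0, 0.4]
opening: 0.707
grip_force: 0.0
```

>>> arm_command(delta_pos=[[0,0,0],[0,0,0],[0,0,0],[0,0,0],[0,0,0]], delta_rot=[[0,0,0],[0,0,0],[0,0,0],[0,0,0],[0,0,0]], claw=[1,1,1,1,1])

```text
t: 16.43
eef_pos: [638.9, -196.8, -17.4]
tcp_rot: [3.141, 0.0, 1.589]
ft_force: [0.2, 1.1, 2.2]
opening: 0.555
grip_force: 30.0
```

>>> arm_command(delta_pos=[[0,0,0.04],[0,0,0.14],[0,0,0.26],[0,0,0.372],[0,0,0.372]], delta_rot=[[0,0,0],[0,0,0],[0,0,0],[0,0,0],[0,0,0]], claw=[1,1,1,1,1])

```text
t: 16.85
eef_pos: [641.1, -197.7, 81.3]
tcp_rot: [3.135, 0.003, 1.589]
ft_force: [0.3, -1.3, -1.8]
opening: 0.556
grip_force: 30.0
```

>>> arm_command(delta_pos=[[-0.2465,0.489,0],[-0.2465,0.489,0],[-0.2465,0.489,0],[-0.2465,0.489,0],[-0.2465,0.489,0]], delta_rot=[[0,0,-0.03],[0,0,-0.03],[0,0,-0.03],[0,0,-0.03],[0,0,-0.03]], claw=[1,1,1,1,1])

```text
t: 17.27
eef_pos: [575.2, -71.6, 75.2]
tcp_rot: [-3.139, -0.001, 1.544]
ft_force: [0.8, -0.3, -3.4]
opening: 0.553
grip_force: 30.0
```

>>> arm_command(delta_pos=[[-0.2465,0.489,0],[-0.2465,0.489,0],[-0.2465,0.489,0],[-0.2465,0.489,0],[-0.2465,0.489,0]], delta_rot=[[0,0,-0.03],[0,0,-0.03],[0,0,-0.03],[0,0,-0.03],[0,0,-0.03]], claw=[1,1,1,1,1])

```text
t: 17.68
eef_pos: [514.4, 49.6, 75.3]
tcp_rot: [-3.14, -0.0, 1.497]
ft_force: [0.1, -0.1, -4.2]
opening: 0.555
grip_force: 30.0
```

>>> arm_command(delta_pos=[[-0.08,0.16,0],[-0.15,0.3,0],[-0.21,0.42,0],[-0.2465,0.489,0],[-0.2465,0.489,0]], delta_rot=[[0,0,-0.03],[0,0,-0.03],[0,0,-0.03],[0,0,-0.03],[0,0,-0.03]], claw=[1,1,1,1,1])

```text
t: 18.1
eef_pos: [453.2, 171.7, 75.3]
tcp_rot: [-3.141, 0.0, 1.45]
ft_force: [-0.1, -0.3, -3.2]
opening: 0.553
grip_force: 30.0
```

Run:
```python
from h import *
s=state();print(s['eef_pos'],s['opening'],s['ft_force'],s['grip_force'])
g=[]
for n,b in(("top",(110,110,450,270)),("scene",(100,90,400,350))):
    im=read_camera(n); np.save(n+"1.npy",im);g.append(cv2.resize(im[b[1]:b[3],b[0]:b[2]],(395,300),interpolation=cv2.INTER_CUBIC))
cv2.imwrite("pics/p7.png",cv2.cvtColor(cv2.convertScaleAbs(np.hstack(g),alpha=1.3),cv2.COLOR_RGB2BGR))
```

```text
[453.22114093 171.70696457  75.28223374] 0.5526147628900331 [-0.12441553 -0.31453251 -3.19490846] 29.999604234471917
```

View pics/p7.png

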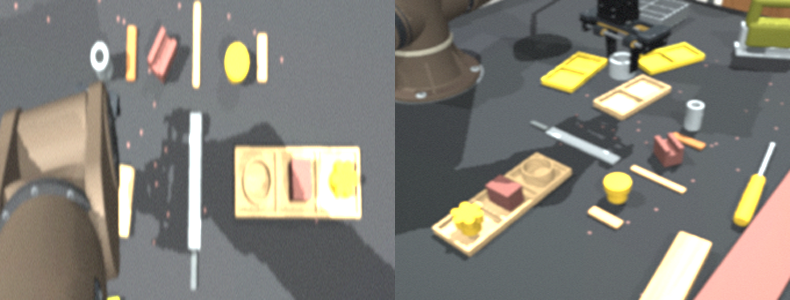

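The star knob and the plain block stand upright in tray_cup. The stout bush hangs over tray_two's -y compartment at scene crop (622,66), and the round knob has not moved. Now I'll lower the bush.

>>> arm_command(delta_pos=[[0,0,-0.06],[0,0,-0.14],[0,0,-0.22],[0,0,-0.27],[0,0,-0.29]], delta_rot=[[0,0,0],[0,0,0],[0,0,0],[0,0,0],[0,0,0]], claw=[1,1,1,1,1])

```text
t: 18.62
eef_pos: [454.5, 168.4, 1.2]
tcp_rot: [-3.14, 0.001, 1.445]
ft_force: [-0.5, -0.2, -3.8]
opening: 0.554
grip_force: 30.0
```

>>> arm_command(delta_pos=[[0,0,-0.024],[0,0,-0.044],[0,0,-0.056],[0,0,-0.063],[0,0,-0.063]], delta_rot=[[0,0,0],[0,0,0],[0,0,0],[0,0,0],[0,0,0]], claw=[1,1,1,1,1])

```text
t: 19.03
eef_pos: [454.2, 169.9, -12.7]
tcp_rot: [3.141, -0.0, 1.447]
ft_force: [0.4, 0.0, -3.0]
opening: 0.554
grip_force: 30.0
```

>>> arm_command(delta_pos=[[0,0,0],[0,0,0],[0,0,0],[0,0,0],[0,0,0]], delta_rot=[[0,0,0],[0,0,0],[0,0,0],[0,0,0],[0,0,0]], claw=[0.1,0.1,0.1,0.1,0.1])

```text
t: 19.45
eef_pos: [454.2, 170.0, -12.5]
tcp_rot: [3.141, -0.0, 1.447]
ft_force: [-0.0, 0.8, -0.4]
opening: 0.849
grip_force: 0.0
```

>>> arm_command(delta_pos=[[0,0,0.04],[0,0,0.16],[0,0,0.28],[0,0,0.352],[0,0,0.352]], delta_rot=[[0,0,0],[0,0,0],[0,0,0],[0,0,0],[0,0,0]], claw=[0,0,0,0,0])

```text
t: 19.87
eef_pos: [455.6, 170.4, 79.2]
tcp_rot: [3.136, -0.002, 1.447]
ft_force: [0.8, 0.6, 0.8]
opening: 1.003
grip_force: 0.0
```

>>> arm_command(delta_pos=[[0,0,0],[0,0,0],[0,0,0],[0,0,0],[0,0,0]], delta_rot=[[0,0,0],[0,0,0],[0,0,0],[0,0,0],[0,0,0]], claw=[0,0,0,0,0])

```text
t: 20.28
eef_pos: [453.6, 169.8, 74.4]
tcp_rot: [-3.14, 0.001, 1.447]
ft_force: [0.9, 0.8, -0.2]
opening: 1.0
grip_force: 0.0
```

>>> arm_command(delta_pos=[[0.359,-0.2,0],[0.359,-0.2,0],[0.359,-0.2,0],[0.359,-0.2,0],[0.359,-0.2,0]], delta_rot=[[0,0,-0.145],[0,0,-0.145],[0,0,-0.145],[0,0,-0.145],[0,0,-0.145]], claw=[0,0,0,0,0])

```text
t: 20.7
eef_pos: [543.7, 119.3, 74.3]
tcp_rot: [-3.14, 0.001, 1.218]
ft_force: [-0.0, 0.6, -0.3]
opening: 0.999
grip_force: 0.0
```

>>> arm_command(delta_pos=[[0.12,-0.07,0],[0.24,-0.14,0],[0.32,-0.18,0],[0.359,-0.2,0],[0.359,-0.2,0]], delta_rot=[[0,0,-0.07],[0,0,-0.145],[0,0,-0.145],[0,0,-0.145],[0,0,-0.145]], claw=[0,0,0,0,0])

```text
t: 21.12
eef_pos: [633.8, 69.7, 74.6]
tcp_rot: [-3.141, 0.0, 0.992]
ft_force: [-0.4, 0.2, -0.8]
opening: 1.0
grip_force: 0.0
```

>>> arm_command(delta_pos=[[0,0,0],[0,0,-0.06],[0,0,-0.14],[0,0,-0.22],[0,0,-0.25]], delta_rot=[[0,0,0],[0,0,0],[0,0,0],[0,0,0],[0,0,0]], claw=[0,0,0,0,0])

```text
t: 21.53
eef_pos: [630.7, 71.1, 10.6]
tcp_rot: [-3.138, 0.002, 0.993]
ft_force: [0.4, -0.2, -1.0]
opening: 0.997
grip_force: 0.0
```

>>> arm_command(delta_pos=[[0,0,-0.04],[0,0,-0.08],[0,0,-0.1],[0,0,-0.119],[0,0,-0.119]], delta_rot=[[0,0,0],[0,0,0],[0,0,0],[0,0,0],[0,0,0]], claw=[0,0,0,0,0])

```text
t: 21.95
eef_pos: [633.2, 70.0, -17.6]
tcp_rot: [-3.141, 0.0, 0.992]
ft_force: [-0.4, 0.4, 0.1]
opening: 0.996
grip_force: 0.0
```

>>> arm_command(delta_pos=[[0,0,0],[0,0,0],[0,0,0],[0,0,0],[0,0,0]], delta_rot=[[0,0,0],[0,0,0],[0,0,0],[0,0,0],[0,0,0]], claw=[1,1,1,1,1])

```text
t: 22.37
eef_pos: [633.7, 69.9, -16.7]
tcp_rot: [3.141, -0.0, 0.992]
ft_force: [-0.0, 0.6, -0.7]
opening: 0.701
grip_force: 0.0
```

>>> arm_command(delta_pos=[[0,0,0],[0,0,0],[0,0,0],[0,0,0],[0,0,0]], delta_rot=[[0,0,0],[0,0,0],[0,0,0],[0,0,0],[0,0,0]], claw=[1,1,1,1,1])

```text
t: 22.78
eef_pos: [633.5, 69.9, -17.0]
tcp_rot: [3.141, -0.0, 0.992]
ft_force: [0.0, 0.5, 1.3]
opening: 0.524
grip_force: 30.0
```

>>> arm_command(delta_pos=[[0,0,0.04],[0,0,0.14],[0,0,0.26],[0,0,0.369],[0,0,0.369]], delta_rot=[[0,0,0],[0,0,0],[0,0,0],[0,0,0],[0,0,0]], claw=[1,1,1,1,1])

```text
t: 23.2
eef_pos: [635.9, 70.0, 81.1]
tcp_rot: [3.135, -0.004, 0.992]
ft_force: [1.5, 0.7, -1.0]
opening: 0.523
grip_force: 30.0
```

>>> arm_command(delta_pos=[[-0.34,0.359,0],[-0.34,0.359,0],[-0.34,0.359,0],[-0.34,0.359,0],[-0.34,0.359,0]], delta_rot=[[0,0,0.145],[0,0,0.145],[0,0,0.145],[0,0,0.145],[0,0,0.145]], claw=[1,1,1,1,1])

```text
t: 23.62
eef_pos: [547.4, 161.0, 75.7]
tcp_rot: [3.142, -0.0, 1.222]
ft_force: [1.3, -0.7, -1.2]
opening: 0.525
grip_force: 30.0
```

>>> arm_command(delta_pos=[[-0.11,0.12,0],[-0.22,0.23,0],[-0.3,0.32,0],[-0.34,0.359,0],[-0.34,0.359,0]], delta_rot=[[0,0,0.07],[0,0,0.145],[0,0,0.145],[0,0,0.145],[0,0,0.145]], claw=[1,1,1,1,1])

```text
t: 24.03
eef_pos: [462.6, 250.5, 75.4]
tcp_rot: [-3.142, -0.0, 1.448]
ft_force: [0.8, 0.3, -0.3]
opening: 0.522
grip_force: 30.0
```

>>> arm_command(delta_pos=[[0,0,0],[0,0,-0.06],[0,0,-0.15],[0,0,-0.24],[0,0,-0.29]], delta_rot=[[0,0,0],[0,0,0],[0,0,0],[0,0,0],[0,0,0]], claw=[1,1,1,1,1])

```text
t: 24.45
eef_pos: [464.6, 247.9, 0.8]
tcp_rot: [-3.141, 0.001, 1.445]
ft_force: [-0.2, 0.7, -1.0]
opening: 0.522
grip_force: 30.0
```

>>> arm_command(delta_pos=[[0,0,-0.024],[0,0,-0.044],[0,0,-0.056],[0,0,-0.062],[0,0,-0.062]], delta_rot=[[0,0,0],[0,0,0],[0,0,0],[0,0,0],[0,0,0]], claw=[1,1,1,1,1])

```text
t: 24.87
eef_pos: [464.0, 249.3, -12.5]
tcp_rot: [3.141, -0.0, 1.447]
ft_force: [-0.5, -0.1, -0.8]
opening: 0.523
grip_force: 30.0
```

>>> arm_command(delta_pos=[[0,0,0],[0,0,0],[0,0,0],[0,0,0],[0,0,0]], delta_rot=[[0,0,0],[0,0,0],[0,0,0],[0,0,0],[0,0,0]], claw=[0.1,0.1,0.1,0.1,0.1])

```text
t: 25.28
eef_pos: [463.5, 249.5, -12.6]
tcp_rot: [3.141, -0.0, 1.447]
ft_force: [0.5, 0.1, 0.1]
opening: 0.821
grip_force: 0.0
```

>>> arm_command(delta_pos=[[0,0,0.04],[0,0,0.16],[0,0,0.28],[0,0,0.4],[0,0,0.4]], delta_rot=[[0,0,0],[0,0,0],[0,0,0],[0,0,0],[0,0,0]], claw=[0,0,0,0,0])

```text
t: 25.7
eef_pos: [465.6, 250.4, 92.8]
tcp_rot: [3.135, -0.004, 1.447]
ft_force: [-0.1, 0.7, 0.3]
opening: 1.001
grip_force: 0.0
```

>>> arm_command(delta_pos=[[0,0,0],[0,0,0],[0,0,0],[0,0,0],[0,0,0]], delta_rot=[[0,0,0],[0,0,0],[0,0,0],[0,0,0],[0,0,0]], claw=[0,0,0,0,0])

```text
t: 26.12
eef_pos: [463.1, 249.3, 86.3]
tcp_rot: [-3.14, 0.001, 1.447]
ft_force: [0.1, 0.3, -0.2]
opening: 0.999
grip_force: 0.0
```

>>> arm_command(delta_pos=[[0.2,-0.076,0],[0.36,-0.137,0],[0.5,-0.19,0],[0.626,-0.238,0],[0.626,-0.238,0]], delta_rot=[[0,0,0.09],[0,0,0.09],[0,0,0.09],[0,0,0.09],[0,0,0.09]], claw=[0,0,0,0,0])

```text
t: 26.53
eef_pos: [625.6, 187.0, 86.2]
tcp_rot: [3.139, 0.0, 1.585]
ft_force: [-0.5, 0.1, -0.2]
opening: 1.0
grip_force: 0.0
```

>>> arm_command(delta_pos=[[0,0,0],[0,0,0],[0,0,-0.06],[0,0,-0.15],[0,0,-0.2]], delta_rot=[[0,0,0],[0,0,0],[0,0,0],[0,0,0],[0,0,0]], claw=[0,0,0,0,0])

```text
t: 26.95
eef_pos: [618.1, 190.6, 35.6]
tcp_rot: [-3.14, 0.0, 1.59]
ft_force: [-0.7, 0.3, -0.2]
opening: 0.996
grip_force: 0.0
```

>>> arm_command(delta_pos=[[0,0,-0.06],[0,0,-0.11],[0,0,-0.14],[0,0,-0.153],[0,0,-0.153]], delta_rot=[[0,0,0],[0,0,0],[0,0,0],[0,0,0],[0,0,0]], claw=[0,0,0,0,0])

```text
t: 27.37
eef_pos: [619.6, 190.1, -1.6]
tcp_rot: [-3.141, 0.0, 1.589]
ft_force: [-1.0, 0.3, 0.2]
opening: 0.997
grip_force: 0.0
```

>>> arm_command(delta_pos=[[0,0,0],[0,0,0],[0,0,0],[0,0,0],[0,0,0]], delta_rot=[[0,0,0],[0,0,0],[0,0,0],[0,0,0],[0,0,0]], claw=[1,1,1,1,1])

```text
t: 27.78
eef_pos: [620.2, 189.9, -0.6]
tcp_rot: [3.141, -0.0, 1.589]
ft_force: [0.3, 0.2, -0.6]
opening: 0.706
grip_force: 0.0
```

>>> arm_command(delta_pos=[[0,0,0],[0,0,0],[0,0,0],[0,0,0],[0,0,0]], delta_rot=[[0,0,0],[0,0,0],[0,0,0],[0,0,0],[0,0,0]], claw=[1,1,1,1,1])

```text
t: 28.2
eef_pos: [619.9, 189.9, -1.1]
tcp_rot: [-3.142, 0.0, 1.589]
ft_force: [0.4, -0.3, -0.6]
opening: 0.357
grip_force: 4.5
```

>>> arm_command(delta_pos=[[0,0,0],[0,0,0.02],[0,0,0.14],[0,0,0.26],[0,0,0.384]], delta_rot=[[0,0,0],[0,0,0],[0,0,0],[0,0,0],[0,0,0]], claw=[1,1,1,1,1])

```text
t: 28.62
eef_pos: [619.5, 189.8, 95.8]
tcp_rot: [-3.14, 0.0, 1.589]
ft_force: [0.0, -0.2, -1.1]
opening: 0.35
grip_force: 30.0
```

>>> arm_command(delta_pos=[[-0.06,-0.13,0],[-0.12,-0.27,0],[-0.18,-0.4,0],[-0.24,-0.53,0],[-0.277,-0.629,0]], delta_rot=[[0,0,0],[0,0,0],[0,0,0],[0,0,0],[0,0,0]], claw=[1,1,1,1,1])

```text
t: 29.03
eef_pos: [549.1, 30.8, 95.3]
tcp_rot: [-3.141, 0.0, 1.588]
ft_force: [1.0, -1.0, -1.6]
opening: 0.348
grip_force: 30.0
```

>>> arm_command(delta_pos=[[-0.06,-0.13,0],[-0.12,-0.27,0],[-0.18,-0.4,0],[-0.24,-0.53,0],[-0.277,-0.629,0]], delta_rot=[[0,0,0],[0,0,0],[0,0,0],[0,0,0],[0,0,0]], claw=[1,1,1,1,1])

```text
t: 29.45
eef_pos: [480.0, -126.5, 95.3]
tcp_rot: [-3.141, 0.0, 1.588]
ft_force: [0.9, 0.1, -2.3]
opening: 0.349
grip_force: 30.0
```

>>> arm_command(delta_pos=[[0,0,-0.08],[0,0,-0.15],[0,0,-0.2],[0,0,-0.2],[0,0,-0.2]], delta_rot=[[0,0,0],[0,0,0],[0,0,0],[0,0,0],[0,0,0]], claw=[1,1,1,1,1])

```text
t: 29.87
eef_pos: [481.4, -124.6, 45.0]
tcp_rot: [-3.141, -0.0, 1.589]
ft_force: [-0.8, -0.1, -1.2]
opening: 0.345
grip_force: 30.0
```

Run:
```python
from h import *
s=state();e=s['eef_pos'];print(e,s['opening'],s['ft_force'],s['grip_force'])
g=[]
foot=e[2]+1.4
for n,b in(("top",(110,110,450,270)),("scene",(160,180,260,280))):
    im=read_camera(n); np.save(n+"2.npy",im);t=cv2.resize(im[b[1]:b[3],b[0]:b[2]],(395,395) if n=="scene" else (395,300),interpolation=cv2.INTER_CUBIC)
    if n=="scene":
        th=np.arange(0,6.3,.1)
        for c,R,zz,col in(((481.4,-124.3),25,34,(0,255,0)),(e[:2],17,foot,(255,0,0))):
            P=np.c_[c[0]+R*np.cos(th),c[1]+R*np.sin(th),0*th+zz];cv2.polylines(t,[((proj(n,P)-b[:2]+.5)*3.95).astype(int)],True,col,1)
    else: t=np.vstack([t,np.zeros((95,395,3),np.uint8)])
    g.append(t)
cv2.imwrite("pics/p8.png",cv2.cvtColor(np.hstack(g),cv2.COLOR_RGB2BGR))
```

```text
[ 481.35104447 -124.55477881   45.00653551] 0.3454583421786966 [-0.83872434 -0.12882202 -1.16754359] 29.981527626514435
```

View pics/p8.png

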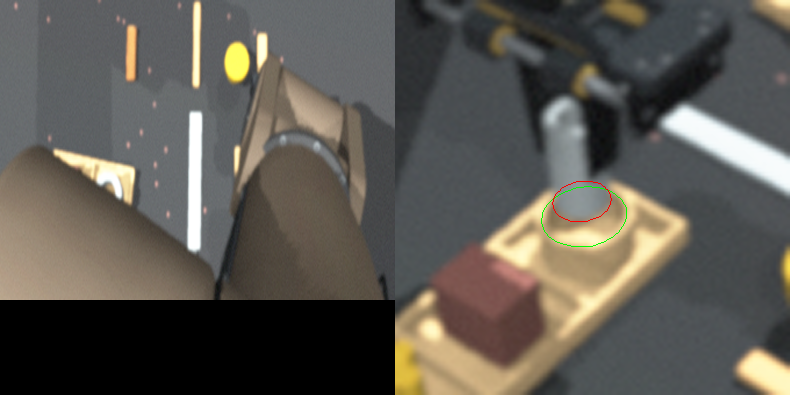

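Run:
```python
from h import *
b=(160,180)
for z in(46.4,80,111.4):
  for d in(-17,0,17):
    # offset along image-horizontal world dir
    P=[481.35+.789*d,-124.55+.614*d,z]; print(z,d,((proj("scene",P)[0]-b+.5)*3.95+[395,0]).round())
im=np.load("scene2.npy").astype(int)
for y in(105,115,125): 
    r=(y-0)/3.95+180; print(y,im[int(round(r)),192:222].max(1))if 0 else None
for row in(212,218,224,230): print(row,round((row-180+.5)*3.95),im[row,192:220].max(1).tolist(),(im[row,192:220,0]-im[row,192:220,2]).tolist())
```

```text
46.4 -17 [553. 202.]
46.4 0 [582. 201.]
46.4 17 [611. 201.]
80 -17 [547. 159.]
80 0 [577. 159.]
80 17 [607. 159.]
111.4 -17 [542. 118.]
111.4 0 [572. 117.]
111.4 17 [602. 117.]
212 128 [83, 75, 55, 37, 45, 86, 120, 139, 144, 140, 138, 146, 158, 170, 165, 129, 75, 29, 16, 22, 20, 23, 18, 23, 43, 59, 65, 54] [-8, -9, -5, -4, -2, -5, -9, -9, -9, -10, -9, -9, -10, -10, -11, -9, -5, -1, -3, -2, -1, -5, 0, -1, -3, -5, -8, -4]
218 152 [80, 80, 79, 72, 61, 68, 99, 121, 131, 136, 139, 147, 150, 151, 140, 118, 77, 40, 25, 20, 22, 18, 21, 34, 52, 70, 77, 83] [-8, -5, -8, -6, -6, -7, -8, -9, -10, -11, -8, -10, -10, -10, -9, -7, -6, -3, -2, -5, -2, 0, -1, -2, -6, -7, -7, -9]
224 176 [79, 82, 79, 81, 81, 80, 92, 112, 131, 138, 143, 148, 149, 152, 148, 138, 113, 76, 68, 87, 99, 103, 97, 90, 87, 86, 88, 87] [-5, -8, -6, -7, -7, -8, -8, -8, -9, -8, -10, -10, -10, -10, -9, -9, -7, -5, -5, -6, -8, -7, -6, -6, -7, -8, -8, -9]
230 199 [83, 82, 86, 125, 184, 228, 234, 210, 161, 140, 143, 148, 150, 152, 153, 155, 148, 147, 142, 136, 131, 126, 133, 146, 165, 211, 243, 250] [-8, -8, 1, 24, 56, 79, 79, 67, 29, -1, -10, -11, -10, -10, -11, -12, -10, -10, -10, -10, -8, 1, 22, 43, 60, 80, 80, 74]
```

The bush's edges in the image match the prediction to within about 2 mm, and its foot sits over the cup. Now I'll lower it in.

>>> arm_command(delta_pos=[[0,0,-0.03],[0,0,-0.06],[0,0,-0.09],[0,0,-0.11],[0,0,-0.12]], delta_rot=[[0,0,0],[0,0,0],[0,0,0],[0,0,0],[0,0,0]], claw=[1,1,1,1,1])

```text
t: 30.38
eef_pos: [481.1, -124.4, 14.0]
tcp_rot: [-3.141, -0.0, 1.589]
ft_force: [0.1, 0.5, -1.9]
opening: 0.354
grip_force: 30.0
```

>>> arm_command(delta_pos=[[0,0,-0.01],[0,0,-0.02],[0,0,-0.026],[0,0,-0.031],[0,0,-0.031]], delta_rot=[[0,0,0],[0,0,0],[0,0,0],[0,0,0],[0,0,0]], claw=[1,1,1,1,1])

```text
t: 30.8
eef_pos: [481.5, -124.6, 7.1]
tcp_rot: [3.142, -0.0, 1.589]
ft_force: [-0.4, -0.2, -0.8]
opening: 0.349
grip_force: 30.0
```

>>> arm_command(delta_pos=[[0,0,0],[0,0,0],[0,0,0],[0,0,0],[0,0,0]], delta_rot=[[0,0,0],[0,0,0],[0,0,0],[0,0,0],[0,0,0]], claw=[0.2,0.2,0.2,0.2,0.2])

```text
t: 31.22
eef_pos: [481.6, -124.6, 7.4]
tcp_rot: [3.141, 0.0, 1.589]
ft_force: [0.3, -0.4, -0.8]
opening: 0.646
grip_force: 0.0
```

>>> arm_command(delta_pos=[[0,0,0],[0,0,0.04],[0,0,0.16],[0,0,0.3],[0,0,0.46]], delta_rot=[[0,0,0],[0,0,0],[0,0,0],[0,0,0],[0,0,0]], claw=[0.2,0.2,0.2,0.2,0.2])

```text
t: 31.63
eef_pos: [480.6, -124.2, 123.4]
tcp_rot: [-3.139, -0.001, 1.589]
ft_force: [0.7, 0.8, 1.7]
opening: 0.796
grip_force: 0.0
```

>>> arm_command(delta_pos=[[0,0.15,0.1],[0,0.3,0.2],[0,0.45,0.2],[0,0.55,0.2],[0,0.6,0.2]], delta_rot=[[0,0,0],[0,0,0],[0,0,0],[0,0,0],[0,0,0]], claw=[0,0,0,0,0])

```text
t: 32.05
eef_pos: [481.1, 28.2, 173.8]
tcp_rot: [3.14, -0.0, 1.591]
ft_force: [0.4, 0.6, -0.2]
opening: 1.0
grip_force: 0.0
```

>>> arm_command(delta_pos=[[0,0,0],[0,0,0],[0,0,0],[0,0,0],[0,0,0]], delta_rot=[[0,0,0],[0,0,0],[0,0,0],[0,0,0],[0,0,0]], claw=[0,0,0,0,0])

```text
t: 32.47
eef_pos: [481.5, 24.5, 172.2]
tcp_rot: [-3.141, 0.0, 1.587]
ft_force: [-0.2, 0.3, -0.2]
opening: 1.001
grip_force: 0.0
```

Run:
```python
from h import *
s=state();print(s['eef_pos'],s['opening'],s['grip_force'])
g=[]
for n,b in(("top",(110,110,450,270)),("scene",(100,100,380,360))):
    im=read_camera(n); g.append(cv2.resize(im[b[1]:b[3],b[0]:b[2]],(680,320) if n=="top" else (300,280),interpolation=cv2.INTER_CUBIC))
g[1]=cv2.resize(im[120:355,120:360],(275,270),interpolation=cv2.INTER_CUBIC)
c=np.zeros((270,680,3),np.uint8);c[:,:275]=g[1]
cv2.imwrite("pics/p9.png",cv2.cvtColor(cv2.convertScaleAbs(np.vstack([g[0],c]),alpha=1.2),cv2.COLOR_RGB2BGR))
```

```text
[481.52231837  24.48979415 172.18014032] 1.000544378074914 0.0
```

View pics/p9.png

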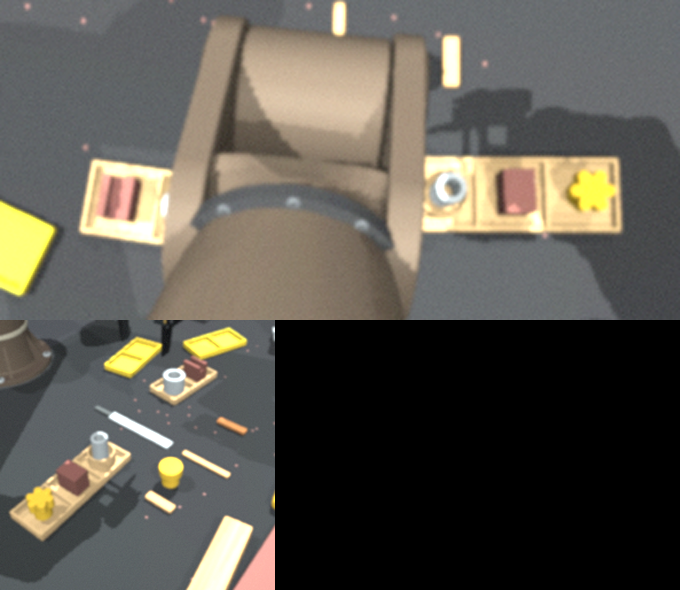

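All five parts stand upright in their places: in the top crop the bush is in the cup at (448,190), the plain block at (518,190), the star knob at (593,190) and the slotted block at (120,200). The stout bush shows in the scene crop at (175,380), the round knob is where it was, and the gripper is clear.

```bash
python3 -c "
from cell import *
print(job_done())"
```

```text
the job is handed in; nothing more can be done
None
```

I handed in both kits complete after about 33 s of robot time, with all five parts upright in their compartments, the slim bush in the cup, the round knob not moved, and the gripper open and clear; no verdict came back.

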